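Pack the ring-making kit tray in two layers

TASK

Pack the light wooden kit tray for the next ring-making class, in layers: first lay the dark grooved block in the middle of the tray's well, flat on the bottom with its groove up and lengthwise along the tray; then lay the long notched bench pin flat over it, resting on the tray's two ledges, centred and lengthwise along the tray. Leave the plain block and the short board where they lie.

Things in the scene. Friction and masses are not known exactly. Their poses are not given: they have to be found in the camera images.
- tray: Open kit tray of light wood, fixed to the table. Outside 236 (its x, lengthwise) x 150 (its y) x 60 mm high, walls 10 mm thick, so 216 x 130 mm inside. At each lengthwise end stands a solid ledge 46 mm long across the full inner width, top 46 mm above the table; between the ledges is a well 124 (x) x 130 (y) mm whose floor, lined with cork, is 8 mm above the table. Origin: centre of the underside, on the table; z up.
- tray_well (a point): Centre of the well's floor, 8 mm above the table; axes as the tray's.
- tray_ledges (a point): Point above the well's centre at the height of the two ledge tops (46 mm above the table); axes as the tray's.
- grooved_block: Dark wooden block 84 (its x) x 54 (its y) x 32 mm high, with an open groove 22 mm wide and 12 mm deep along the whole of its top in x. It lies on the table, groove up, about 120 g. Origin: centre of the underside; z up.
- bench_pin: Jeweller's bench pin: flat board of light wood 176 (its x) x 54 (its y) x 18 mm thick, with a V-shaped notch in its +x end, 28 mm wide at the mouth and 60 mm deep. Either end may point either way in the tray. It lies flat on the table, about 110 g. Origin: centre of the underside; z up.
- plain_block: Bystander: solid dark wooden block of the same outer size as the grooved one (84 x 54 x 32 mm) but with a plain top. Origin: centre of the underside; z up. Not to be moved.
- short_board: Bystander: short plain board of light wood, 100 x 54 x 18 mm, no notch. Origin: centre of the underside; z up. Not to be moved.
Not all that is in view belongs to the job. What is shaped like the bench_pin but purple is not meant.

How it is judged (in metres and radians):
On the way:
1. the grooved block lies flat in the well, let go, while the bench pin is not yet over it (x of grooved_block in the frame of tray_well between -0.02 and 0.02 m and y of grooved_block in the frame of tray_well between -0.02 and 0.02 m and z of grooved_block in the frame of tray_well between -0.005 and 0.005 m and angle between grooved_block's own z axis and vertical below 0.1 rad and angle between the x axis of grooved_block and the x axis of tray, either way round below 0.25 rad and linear speed of grooved_block below 0.02 m/s and contact force between the fingers and grooved_block below 0.1 N and horizontal distance between bench_pin and tray_ledges above 0.1 m), for 0.2 s.
At the end, for the whole second after the job is handed in: At rest: grooved block flat on the well floor (5 mm, 0.10 rad), groove up, within 20 mm of its centre along and across, 0.25 rad of the tray's length; bench pin flat on both ledges (5 mm, 0.08 rad), within 16 mm of centre along, 20 across, 0.20 rad of the tray's length, either way round (x of grooved_block in the frame of tray_well between -0.02 and 0.02 m and y of grooved_block in the frame of tray_well between -0.02 and 0.02 m and z of grooved_block in the frame of tray_well between -0.005 and 0.005 m and angle between grooved_block's own z axis and vertical below 0.1 rad and angle between the x axis of grooved_block and the x axis of tray, either way round below 0.25 rad and linear speed of each of grooved_block, bench_pin below 0.02 m/s and x of bench_pin in the frame of tray_ledges between -0.016 and 0.016 m and y of bench_pin in the frame of tray_ledges between -0.02 and 0.02 m and z of bench_pin in the frame of tray_ledges between -0.005 and 0.005 m and angle between bench_pin's own z axis and vertical below 0.08 rad and angle between the x axis of bench_pin and the x axis of tray, either way round below 0.2 rad); the robot touches nothing.
It fails at once if the plain block is moved by more than 30 mm (distance of plain_block from where it was at the start of the episode above 0.03 m).
It fails at once if the short board is moved by more than 30 mm (distance of short_board from where it was at the start of the episode above 0.03 m).
It also fails if it takes over 51 s, if anything falls off the work surface, if the arm or the gripper's body presses on something with over 40 N, if the wrist force passes 120 N, or if a joint passes its speed limit or range.

ROBOT

A 7-joint arm with a two-finger parallel gripper is mounted at the origin on the work surface. World frame = base frame: x ahead of the robot, y to its left, z up, the work surface at z = 0. Lengths are in mm, angles in rad, forces in N, time in s.
With the tool pointing down it reaches from about 425 to 925 mm from the base axis. Payload 6.8 kg.
Tool frame: the origin (TCP) lies midway between the tips of the shut fingers; the grasp point (between the pads) lies 19 mm behind it (arm.tcp_to_grasp is the distance from the TCP to the grasp point, in mm); z points along the fingers, y is the direction in which the jaws open and shut (so a half turn about z gives the same grasp; the last joint's range is limited). The gripper opens to 85 mm and grips with 20 to 120 N. Pads are 22 mm wide; open, the fingers measure 114 mm over their backs; the gripper's body (76 mm by 85 mm) begins 54 mm behind the grasp point. The pads swing forward as they close: fully open they stand 13 mm farther back than shut.
Start: joints at [1.216, 0.477, 0.022, 1.555, -0.011, 1.109, -0.083], TCP at [164.912, -654.562, 231.308] pointing down, gripper open.
Joint ranges: [-2.96, 2.96], [-0.34, 2.1], [-1.41, 1.46], [0.24, 2.44], [-1.37, 4.51], [0.17, 1.92], [-2.96, 2.96]. Speed limits (rad/s): [2.39, 2.39, 3.14, 3.14, 3.14, 3.14, 3.14].

INTERFACE

Orientations are given as a unit quaternion [w, x, y, z].
In Python, from plant import status, viewer, job_done, arm gives the robot as it stands.
- The arm moves only by the tool arm_command, never from a script. Its argument "increments" is a list that holds one entry, the list of rows, each a list of 7 numbers: the turn, a rotation vector about the tool's x, y, z in degrees, then the shift along the tool's x, y, z in mm, then the opening, from -1 (shut) to 1 (fully open), so that 0 is half open. A call has 1 to 12 rows; each row is the pose to reach, as a shift and turn from the pose commanded when the call began, along the tool's axes at that moment; what a row does not reach only later rows make up. A row lasts 1/12 s, in which the tool goes at most 41.7 mm and 7.16 degrees, less where a joint would pass 70% of its speed; a pose out of reach is approached as far as the arm can. A call with a gripper value outside its range is refused whole. The fingers move at their own pace and stop on an object; the grip force is fixed at half the most. Time passes only in rows, so rows that repeat a pose let the fingers close. It gives the time, the measured TCP pose, the force and the opening at its end, in the units of the state.
- status.get_state(): the state, without advancing time (a new reading comes with each control period).
- viewer.capture(name): name is "side" or "top"; returns (picture, depth): 420x560x3 uint8, red, green, blue; 420x560 float32, mm along the optical axis (not along the pixel's ray), 0 where there is no reading.
- viewer.camera_params(name): a dict with "intrinsics" (3x3 intrinsics, pixels), "position" and "attitude" of the camera in the world. Camera axes: x right, y down, z forward; pixel columns grow to the right and rows downward; lengths in mm; the calibration is good to about 2 mm. A picture is of the moment at which its call begins. camera_params takes no time and is no camera call.
- job_done(): hands the job in, once; it reports no verdict.
The state is a dict: "t": time; "qpos": joint angles; "joint_velocities": joint speeds; "effort": joint torques, N m; "tcp_pos": TCP position; "ee_rot": TCP orientation; "force": force on the tool from outside, world axes, zero at the start; "ft_torque": the same for the moment, N m; "opening": finger opening in mm.
Only numpy, scipy, OpenCV 4.12 (cv2) and the standard library are available. Lean on these libraries where they do the work, as an engineer would, in place of code of your own. Each camera call takes 0.05 s, during which the arm holds its last target.

## Working session

There is one attempt and no reset: what is moved stays moved. The work goes in short steps, Python scripts to look and compute and a tool call to move; the robot and the scene stay as the last step left them, time stands still between calls to the robot, and variables do not carry over. Pictures are saved under pics/ and viewed, and the job is handed in when it is done.

Besides the shell and the picture viewer there is one more tool, called after "Emit:" in YAML: its name, and indented under it one key for each argument. arm_command: Moves the arm, as the interface text tells. Its arguments: {"type":"object","properties":{"increments":{"type":"array"}},"required":["increments"]}

```bash
mkdir -p pics; ls
python3 - <<'E'
from plant import status, viewer
import cv2, numpy as np
s=status.get_state(); print(s)
for n in ("top","side"):
    p,d=viewer.capture(n); cv2.imwrite(f"pics/{n}0.png",p[:,:,::-1]); np.savez(f"{n}0.npz",p=p,d=d)
    c=viewer.camera_params(n); print(n,c)
E
```

```text
pics
{'t': 0.0, 'qpos': array([ 1.21589705,  0.477789  ,  0.0223148 ,  1.55643846, -0.01150254,
        1.10930093, -0.08308212]), 'joint_velocities': array([-8.31901858e-04, -2.07410786e-03,  3.02509994e-04, -2.00274213e-03,
       -1.01715945e-03,  4.15401784e-05, -1.01514578e-03]), 'effort': array([ 2.56912072e-04, -5.96448791e+01,  1.60808645e+00, -2.81193602e+01,
        1.25378586e-02,  9.32372612e-03, -1.00565427e-05]), 'tcp_pos': array([ 164.76210666, -653.97787726,  230.33816136]), 'ee_rot': array([-8.87743236e-04,  9.92391784e-01,  1.23116735e-01, -1.70727062e-04]), 'force': array([ 0.18637998,  0.15205726, -0.31153343]), 'ft_torque': array([-0.00662492, -0.03555713,  0.03064882]), 'opening': 85.36745889692948}
top {'intrinsics': array([[475.72204148,   0.        , 274.62353463],
       [  0.        , 475.72204148, 206.23037968],
       [  0.        ,   0.        ,   1.        ]]), 'position': array([ 339.15342159,   52.6642879 , 1353.92566169]), 'attitude': array([ 0.0313769 , -0.69611309,  0.71639393, -0.03495411])}
side {'intrinsics': array([[443.56308672,   0.        , 281.74549139],
       [  0.        , 443.56308672, 202.59748958],
       [  0.        ,   0.        ,   1.        ]]), 'position': array([ 329.26419368,  867.64173671, 1007.63111571]), 'attitude': array([ 0.02758355, -0.07553831,  0.93421606, -0.34752477])}
```

View pics/top0.png

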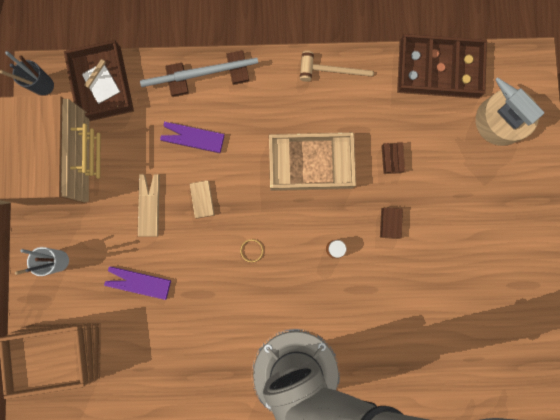

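View pics/side0.png

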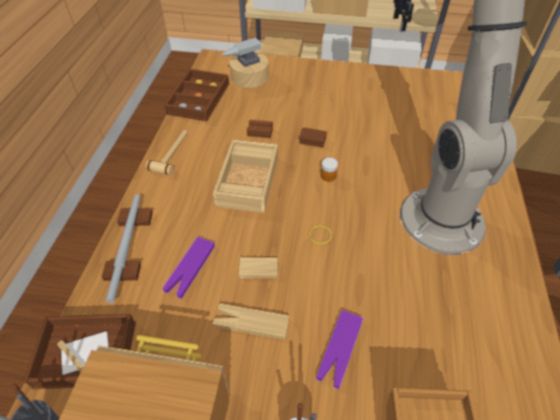

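Could be taken for the bench pin: the light notched board at top-image (148,205), the purple ones at (193,137) and (138,283), and the plain short board at (202,198). For the grooved block: (393,158) or (392,223). For the tray: (312,161), or the open dark-wood boxes at (43,360) and (100,82). I choose (148,205), (393,158) and (312,161), and check them in a crop.

```bash
cat > h.py <<'E'
import numpy as np, cv2
from scipy.spatial.transform import Rotation as R
from plant import viewer,status
def cam(n):
    c=viewer.camera_params(n); q=c["attitude"]
    return c["intrinsics"],np.array(c["position"]),R.from_quat([q[1],q[2],q[3],q[0]]).as_matrix()
def ray(n,uv,z):
    K,p,A=cam(n); uv=np.atleast_2d(uv).astype(float)
    d=np.c_[(uv[:,0]-K[0,2])/K[0,0],(uv[:,1]-K[1,2])/K[1,1],np.ones(len(uv))]@A.T
    return p+d*((z-p[2])/d[:,2])[:,None]
def cloud(n,d):
    K,p,A=cam(n); v,u=np.mgrid[:d.shape[0],:d.shape[1]]
    c=np.stack([(u-K[0,2])/K[0,0]*d,(v-K[1,2])/K[1,1]*d,d],-1)
    return c@A.T+p
def proj(n,P):
    K,p,A=cam(n); c=(np.atleast_2d(P)-p)@A; return (c@K.T)[:,:2]/c[:,2:]
E
python3 - <<'E'
from h import *
t=np.load("top0.npz"); p,d=t["p"],t["d"]
W=cloud("top",d)
a=cv2.resize(p[125:245,365:425],None,fx=5,fy=5,interpolation=cv2.INTER_CUBIC)
b=cv2.resize(p[165:245,130:220],None,fx=5,fy=5,interpolation=cv2.INTER_CUBIC)
im=np.zeros((600,760,3),np.uint8); im[:600,:300]=a; im[:400,305:755]=b
cv2.imwrite("pics/crop.png",im[:,:,::-1])
for n,(x0,x1,y0,y1),(lo,hi) in [("groov",(375,412,136,180),(24,45)),("plain",(372,410,200,245),(22,45)),("pin",(130,166,168,243),(10,30)),("short",(183,220,174,225),(10,30)),("tray",(258,366,122,200),(52,72)),("ledges",(270,355,130,192),(40,51))]:
    Z=W[y0:y1,x0:x1]; m=((Z[...,2]>lo)&(Z[...,2]<hi)).astype(np.uint8)
    k,l,st,ce=cv2.connectedComponentsWithStats(m)
    i=1+np.argmax(st[1:,4]); 
    if n=="ledges": m=m>0
    else: m=l==i
    P=Z[m]
    r=cv2.minAreaRect(P[:,:2].astype(np.float32))
    vv,uu=np.nonzero(m)
    print(n,m.sum(),"z",np.percentile(P[:,2],[5,50,95]).round(1),"rect",np.round(r[0],1),np.round(r[1],1),round(r[2],2),"px",uu.mean()+x0,vv.mean()+y0)
E
```

```text
groov 183 z [25.6 31.  35.2] rect [ 592.7 -277.3] [83.4 17.3] 1.47 px 386.9726775956284 157.3169398907104
plain 598 z [26.3 31.3 36. ] rect [ 408.4 -281.3] [56.  84.1] 85.14 px 391.68394648829434 222.77257525083613
pin 1118 z [12.2 17.1 21.8] rect [478.1 402.6] [ 56.3 174. ] 88.0 px 147.71109123434704 207.43291592128801
short 680 z [12.1 17.3 21.9] rect [491.4 251.2] [100.3  54.6] 7.98 px 201.23970588235295 199.13088235294117
tray 1013 z [53.9 59.1 63.2] rect [586.4 -62. ] [236.6 150.9] 89.8 px 312.5508390918065 160.13820335636723
ledges 1558 z [41.2 45.2 49.4] rect [585.3 -60.1] [229.8 148.6] 89.36 px 311.5872913992298 160.54300385109116
```

View pics/crop.png

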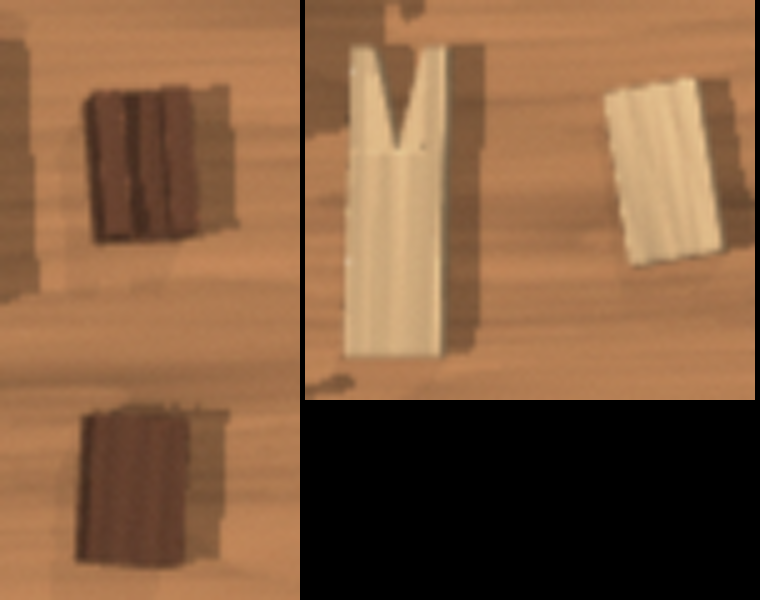

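The crop confirms the choice: the block at upper left (top px 393,158) has the groove and the lower one (392,223) is plain. The light board at (148,205) has the V notch, and (202,198) is the plain short board. Next I measure exact poses and cross-check them with the side view.

```bash
cat >> h.py <<'E'
def longaxis(P):
    r=cv2.minAreaRect(P[:,:2].astype(np.float32)); b=cv2.boxPoints(r)
    e1,e2=b[1]-b[0],b[2]-b[1]
    e=e1 if np.linalg.norm(e1)>np.linalg.norm(e2) else e2
    a=np.degrees(np.arctan2(e[1],e[0]))%180
    return np.array(r[0]),sorted(r[1]),a
def blob(W,box,lo,hi):
    x0,x1,y0,y1=box; Z=W[y0:y1,x0:x1]; m=(Z[...,2]>lo)&(Z[...,2]<hi); return Z[m]
def go(x,y,z,jaw):   # print increment from current measured pose; jaw = world angle (deg) of tool y axis, mod 180
    s=status.get_state(); q=s["ee_rot"]; T=R.from_quat([q[1],q[2],q[3],q[0]]).as_matrix()
    best=None
    for j in (jaw,jaw+180):
        yv=np.array([np.cos(np.radians(j)),np.sin(np.radians(j)),0]); zv=np.array([0,0,-1.]); xv=np.cross(yv,zv)
        G=np.c_[xv,yv,zv]; rv=np.degrees(R.from_matrix(T.T@G).as_rotvec())
        print("turn",rv.round(2),"shift",(T.T@(np.array([x,y,z])-s["tcp_pos"])).round(1))
    print("t",s["t"],"tcp",s["tcp_pos"].round(1),"q",s["qpos"].round(2),"open",s["opening"],"F",s["force"].round(1))
E
python3 - <<'E'
from h import *
W=cloud("top",np.load("top0.npz")["d"])
for n,b,lo,hi in [("groov",(375,412,136,180),24,45),("plain",(372,410,200,245),24,45),("pin",(130,166,168,243),10,30),("tray",(258,366,122,200),52,72)]:
    P=blob(W,b,lo,hi); c=longaxis(P); print(n,c[0].round(1),np.round(c[1],1),c[2].round(2))
# side
W=cloud("side",np.load("side0.npz")["d"])
for n,b,lo,hi in [("groov",(240,280,112,145),26,45),("pin",(205,298,292,345),11,30),("tray",(205,290,130,220),53,72)]:
    P=blob(W,b,lo,hi); c=longaxis(P); print("side",n,c[0].round(1),np.round(c[1],1),c[2].round(2))
E
```

```text
groov [ 593.3 -296.4] [55.7 83.4] 1.98
plain [ 408.4 -281.4] [55.7 84.1] 175.14
pin [478.1 402.6] [ 56.3 174. ] 178.0
tray [586.4 -62. ] [150.9 236.6] 89.8
side groov [ 595.5 -294.1] [61.9 83.5] 1.41
side pin [479.4 402.4] [ 57.2 175.7] 178.88
side tray [587.7 -61.1] [151.2 242.3] 89.95
```

Run:
```python
from h import *
go(594,-296,120,92)
```

```text
turn [-2.0000e-02 -1.4000e-01 -1.6786e+02] shift [ 503.7 -242.2  110.8]
turn [-0.09  0.02 12.14] shift [ 503.7 -242.2  110.8]
t 0.1 tcp [ 164.7 -654.   230.4] q [ 1.22  0.48  0.02  1.56 -0.01  1.11 -0.08] open 85.73006899306574 F [ 0.4  0.2 -0.2]
```

Emit:
arm_command:
  increments:
    - [[0,0,6,120,-60,0,1],[0,0,12,250,-120,0,1],[0,0,12,504,-242,0,1],[0,0,12,504,-242,0,1],[0,0,12,504,-242,0,1],[0,0,12,504,-242,0,1],[0,0,12,504,-242,50,1],[0,0,12,504,-242,50,1],[0,0,12,504,-242,100,1],[0,0,12,504,-242,100,1],[0,0,12,504,-242,110,1],[0,0,12,504,-242,110,1]]

```text
t: 1.1
tcp_pos: [539.5, -341.9, 153.3]
ee_rot: [-0.0, 1.0, 0.019, -0.0]
force: [-0.2, -0.7, 0.6]
opening: 85.6
```

Run:
```python
from h import *
go(594,-296,60,92)
```

```text
turn [  -0.     -0.   -179.86] shift [ 56.2 -43.8  93.3]
turn [-0.    0.    0.14] shift [ 56.2 -43.8  93.3]
t 1.1 tcp [ 539.5 -341.9  153.3] q [ 0.52  0.5  -0.08  1.71  0.05  0.93 -1.1 ] open 85.59599876451341 F [-0.2 -0.7  0.6]
```

Emit:
arm_command:
  increments:
    - [[0,0,0,28,-22,30,1],[0,0,0,56,-44,60,1],[0,0,0,56,-44,80,1],[0,0,0,56,-44,80,1],[0,0,0,56,-44,80,1],[0,0,0,56,-44,80,1]]

```text
t: 1.6
tcp_pos: [592.1, -299.1, 74.9]
ee_rot: [0.001, 1.0, 0.018, -0.0]
force: [-0.1, 0.3, 0.6]
opening: 85.7
```

Run:
```python
from h import *
go(594,-296,3,92)
p,d=viewer.capture("side"); cv2.imwrite("pics/s1.png",cv2.resize(p[60:240,170:430],None,fx=3,fy=3)[:,:,::-1])
```

```text
turn [-0.0000e+00  1.2000e-01 -1.7996e+02] shift [ 2.  -3.1 71.9]
turn [0.07 0.   0.04] shift [ 2.  -3.1 71.9]
t 1.6 tcp [ 592.1 -299.1   74.9] q [ 0.43  0.63 -0.08  1.7   0.06  0.82 -1.21] open 85.67337240262705 F [-0.1  0.3  0.6]
```

View pics/s1.png

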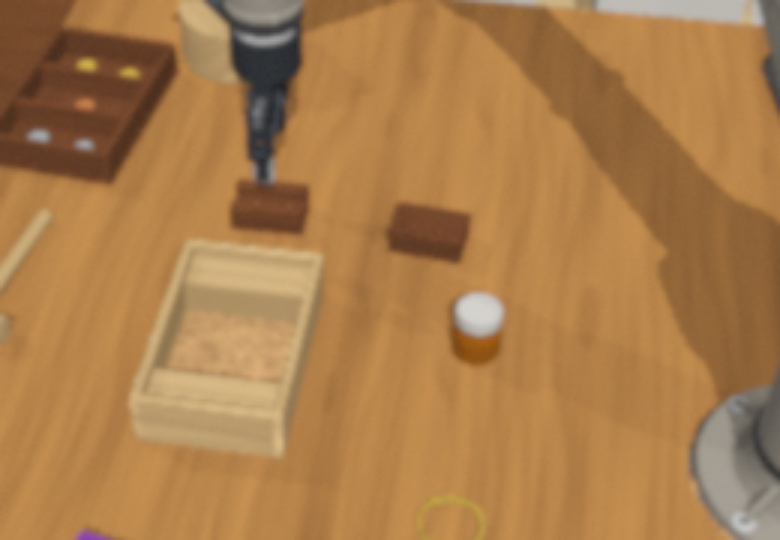

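The crop shows the fingers directly above the grooved block (crop 268,190), with the plain block (430,232) clear of them. Descending.

Emit:
arm_command:
  increments:
    - [[0,0,0,1,-2,20,1],[0,0,0,1,-2,40,1],[0,0,0,1,-2,55,1],[0,0,0,1,-2,65,1],[0,0,0,1,-2,71,1],[0,0,0,1,-2,71,1],[0,0,0,1,-2,71,1]]

```text
t: 2.23
tcp_pos: [593.8, -295.8, 3.6]
ee_rot: [0.0, 1.0, 0.018, 0.0]
force: [-0.0, -0.4, -0.3]
opening: 85.5
```

Run:
```python
from h import *
go(594,-296,3,92)
```

```text
turn [ 4.0000e-02  3.0000e-02 -1.7989e+02] shift [0.2 0.2 0.6]
turn [ 0.02 -0.03  0.11] shift [0.2 0.2 0.6]
t 2.2333 tcp [ 593.8 -295.8    3.6] q [ 0.42  0.72 -0.07  1.72  0.08  0.7  -1.23] open 85.4583340780274 F [-0.  -0.4 -0.3]
```

Emit:
arm_command:
  increments:
    - [[0,0,0,0,0,0,-1],[0,0,0,0,0,0,-1],[0,0,0,0,0,0,-1],[0,0,0,0,0,0,-1],[0,0,0,0,0,0,-1],[0,0,0,0,0,0,-1],[0,0,0,0,0,0,-1],[0,0,0,0,0,0,-1],[0,0,0,0,0,0,-1],[0,0,0,0,0,0,-1]]

```text
t: 3.07
tcp_pos: [594.5, -295.7, 4.3]
ee_rot: [0.0, 1.0, 0.019, 0.001]
force: [-0.4, -0.2, 5.9]
opening: 52.9
```

Emit:
arm_command:
  increments:
    - [[0,0,0,0,0,-20,-1],[0,0,0,0,0,-50,-1],[0,0,0,0,0,-80,-1],[0,0,0,0,0,-110,-1],[0,0,0,0,0,-130,-1],[0,0,0,0,0,-130,-1],[0,0,0,0,0,-130,-1]]

```text
t: 3.65
tcp_pos: [594.2, -295.5, 134.2]
ee_rot: [0.0, 1.0, 0.019, 0.001]
force: [0.3, 0.6, -1.3]
opening: 52.8
```

Run:
```python
from h import *
go(587,-61.5,130,0)
p,d=viewer.capture("side"); cv2.imwrite("pics/s2.png",cv2.resize(p[60:240,170:430],None,fx=3,fy=3)[:,:,::-1])
```

```text
turn [ 1.400e-01 -5.000e-02 -8.786e+01] shift [   1.6 -234.1    4. ]
turn [-5.000e-02 -1.400e-01  9.214e+01] shift [   1.6 -234.1    4. ]
t 3.65 tcp [ 594.2 -295.5  134.2] q [ 0.43  0.55 -0.08  1.67  0.05  0.92 -1.21] open 52.81680319815161 F [ 0.3  0.6 -1.3]
```

View pics/s2.png

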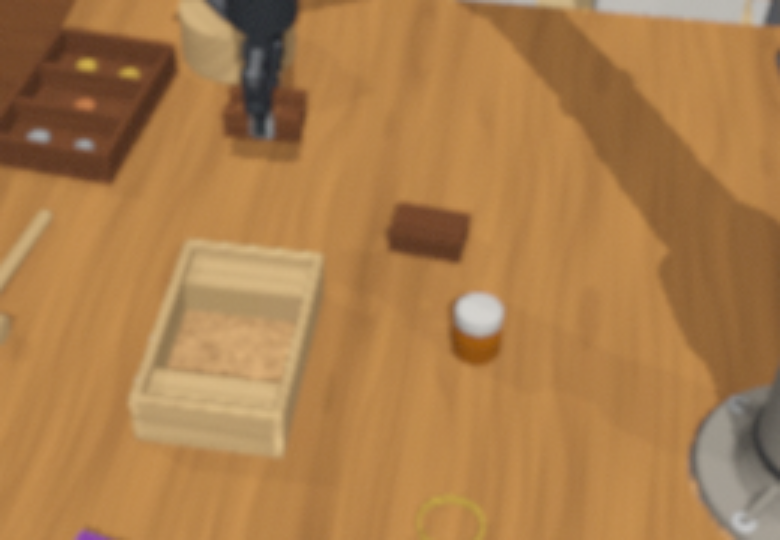

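The grooved block is held level at crop (265,115), and the plain block hasn't moved. Carrying it over the tray with the quarter turn.

Emit:
arm_command:
  increments:
    - [[0,0,-6,0,-10,0,-1],[0,0,-13,0,-30,0,-1],[0,0,-20,0,-55,0,-1],[0,0,-27,0,-80,0,-1],[0,0,-34,0,-105,0,-1],[0,0,-41,0,-130,0,-1],[0,0,-48,0,-155,0,-1],[0,0,-55,0,-180,0,-1],[0,0,-62,1,-205,0,-1],[0,0,-69,2,-220,0,-1],[0,0,-76,2,-230,0,-1],[0,0,-82,2,-234,0,-1]]

```text
t: 4.7
tcp_pos: [585.4, -58.5, 131.1]
ee_rot: [-0.002, 0.739, 0.674, -0.001]
force: [-0.3, 0.9, -0.7]
opening: 52.8
```

Emit:
arm_command:
  increments:
    - [[0,0,-5,0,0,0,-1],[0,0,-6,0,0,0,-1],[0,0,-6,0,0,0,-1],[0,0,-6,0,0,0,-1]]

```text
t: 5.03
tcp_pos: [586.2, -61.7, 132.0]
ee_rot: [-0.001, 0.707, 0.707, -0.001]
force: [-0.0, -0.0, -0.6]
opening: 53.1
```

Run:
```python
from h import *
go(587,-61.5,60,0)
p,d=viewer.capture("top"); a=p[100:230,230:410]
q,d2=viewer.capture("side"); b=q[80:240,170:330]
im=np.zeros((480,800,3),np.uint8); a=cv2.resize(a,None,fx=2.2,fy=2.2); b=cv2.resize(b,None,fx=2.5,fy=2.5)
im[:a.shape[0],:a.shape[1]]=a; im[:b.shape[0],400:800]=b
cv2.imwrite("pics/s3.png",im[:,:,::-1])
# pose of block in hand from depth
W=cloud("top",d); 
for z in (128,): 
    P=blob(W,(240,390,110,220),128,160); print(len(P), P[:,2].mean() if len(P) else 0)
    if len(P)>20: print(longaxis(P))
```

```text
turn [-0.11 -0.02 -0.03] shift [ 0.2  1.  72. ]
turn [-2.0000e-02  1.8000e-01  1.7997e+02] shift [ 0.2  1.  72. ]
t 5.0333 tcp [586.2 -61.7 132. ] q [ 0.37  0.5  -0.49  1.83  0.29  0.89 -0.25] open 53.10144474922648 F [-0.  -0.  -0.6]
187 150.79975064874486
(array([570.06091309, -40.57841492]), [45.19015884399414, 84.51461029052734], np.float32(48.210835))
```

View pics/s3.png

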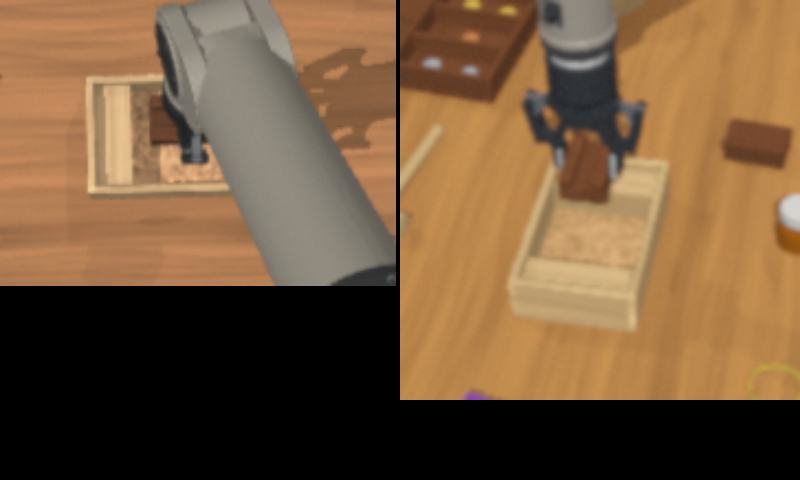

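The block hangs over the middle of the tray, aligned lengthwise (right pane 585,165). Lowering it into the well.

Emit:
arm_command:
  increments:
    - [[0,0,0,0,1,20,-1],[0,0,0,0,1,45,-1],[0,0,0,0,1,70,-1],[0,0,0,0,1,90,-1],[0,0,0,0,1,104,-1],[0,0,0,0,1,112,-1],[0,0,0,0,1,115,-1],[0,0,0,0,1,117,-1],[0,0,0,0,1,118,-1],[0,0,0,0,1,118,-1]]

```text
t: 5.97
tcp_pos: [588.6, -61.4, 15.9]
ee_rot: [0.001, 0.706, 0.708, 0.0]
force: [-0.7, 0.1, -1.2]
opening: 53.4
```

Run:
```python
from h import *
go(587,-61.5,12.5,0)
```

```text
turn [0.09 0.01 0.13] shift [-0.1 -1.6  3.4]
turn [-1.0000e-02  1.4000e-01 -1.7987e+02] shift [-0.1 -1.6  3.4]
t 5.9667 tcp [588.6 -61.4  15.9] q [ 0.31  0.66 -0.41  1.88  0.4   0.68 -0.34] open 53.37606717465132 F [-0.7  0.1 -1.2]
```

Emit:
arm_command:
  increments:
    - [[0,0,0,0,-1,2,-1],[0,0,0,0,-1,3,-1],[0,0,0,0,-1,3,-1],[0,0,0,0,-1,3,-1]]

```text
t: 6.3
tcp_pos: [587.0, -61.5, 12.3]
ee_rot: [0.0, 0.706, 0.708, 0.0]
force: [-0.8, -0.4, -0.6]
opening: 52.7
```

Emit:
arm_command:
  increments:
    - [[0,0,0,0,0,1,-1],[0,0,0,0,0,1,-1],[0,0,0,0,0,1,0.7],[0,0,0,0,0,1,0.7],[0,0,0,0,0,1,0.7],[0,0,0,0,0,1,0.7],[0,0,0,0,0,1,0.7],[0,0,0,0,0,1,0.7]]

```text
t: 6.97
tcp_pos: [586.9, -61.4, 11.0]
ee_rot: [-0.0, 0.706, 0.708, -0.0]
force: [-0.3, -0.5, 0.5]
opening: 72.9
```

Emit:
arm_command:
  increments:
    - [[0,0,0,0,0,-10,0.7],[0,0,0,0,0,-40,0.7],[0,0,0,0,0,-80,0.7],[0,0,0,0,0,-120,0.7],[0,0,0,0,0,-150,0.7],[0,0,0,0,0,-150,0.8],[0,0,0,0,0,-150,1]]

```text
t: 7.55
tcp_pos: [588.3, -61.4, 164.0]
ee_rot: [0.002, 0.706, 0.708, 0.002]
force: [-0.8, 0.1, -0.5]
opening: 84.9
```

Run:
```python
from h import *
go(474,402.5,150,88)
q,d2=viewer.capture("side"); cv2.imwrite("pics/s4.png",cv2.resize(q[80:240,170:430],None,fx=3,fy=3)[:,:,::-1])
W=cloud("side",d2)
P=blob(W,(225,280,140,195),33,42); print(len(P)); 
if len(P)>20: print(longaxis(P),P.mean(0))
```

```text
turn [  0.2    0.25 -87.87] shift [ 464.2 -113.4   13.1]
turn [ 0.25 -0.2  92.13] shift [ 464.2 -113.4   13.1]
t 7.55 tcp [588.3 -61.4 164. ] q [ 0.39  0.46 -0.51  1.8   0.27  0.94 -0.23] open 84.8931715715179 F [-0.8  0.1 -0.5]
285
(array([583.24835205, -79.48545074]), [142.5074920654297, 194.61752319335938], np.float32(90.60825)) [584.61971342 -79.52809326  38.5234147 ]
```

View pics/s4.png

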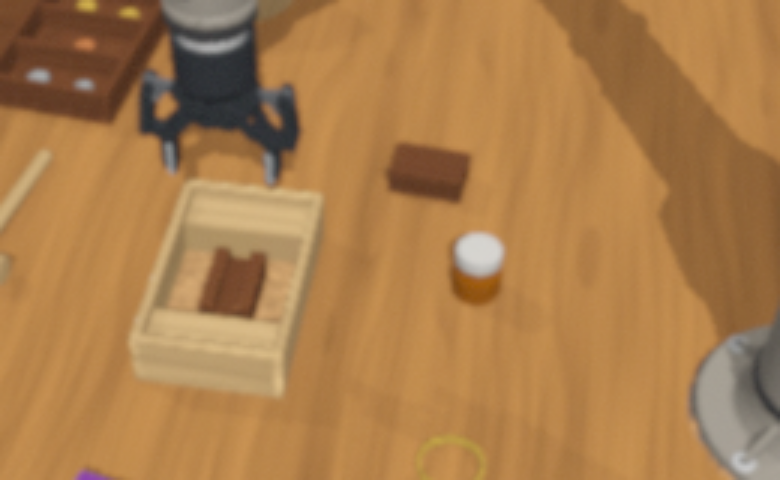

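The grooved block sits flat in the well, groove up and centred (crop 233,283), and the plain block (430,172) is untouched. On to the bench pin.

Emit:
arm_command:
  increments:
    - [[0,0,-5,15,-4,0,1],[0,0,-11,45,-12,0,1],[0,0,-18,80,-20,0,1],[0,0,-25,120,-30,0,1],[0,0,-32,160,-40,0,1],[0,0,-39,200,-50,0,1],[0,0,-46,240,-60,0,1],[0,0,-53,280,-70,0,1],[0,0,-60,320,-80,0,1],[0,0,-67,360,-90,0,1],[0,0,-74,400,-100,0,1],[0,0,-80,435,-108,0,1]]

```text
t: 8.6
tcp_pos: [475.7, 375.3, 159.6]
ee_rot: [-0.001, 0.082, 0.997, -0.001]
force: [-0.3, 0.8, -0.0]
opening: 85.8
```

Run:
```python
from h import *
go(473,402.5,80,88)
```

```text
turn [-0.07 -0.14 -7.42] shift [ 6.9 26.5 79.6]
turn [-2.1000e-01  1.0000e-01  1.7258e+02] shift [ 6.9 26.5 79.6]
t 8.6 tcp [475.7 375.3 159.6] q [-0.14  0.59 -0.87  1.75  0.52  1.05  0.21] open 85.79385034831043 F [-0.3  0.8 -0. ]
```

Emit:
arm_command:
  increments:
    - [[0,0,-6,3,15,20,1],[0,0,-7.4,7,24,45,1],[0,0,-7.4,7,24,70,1],[0,0,-7.4,7,24,80,1],[0,0,-7.4,7,24,80,1],[0,0,-7.4,7,24,80,1]]

```text
t: 9.1
tcp_pos: [474.8, 397.3, 80.4]
ee_rot: [-0.001, 0.022, 1.0, -0.001]
force: [-0.5, 0.4, 0.6]
opening: 85.3
```

Run:
```python
from h import *
go(473,402.5,1,88)
p,d=viewer.capture("top"); a=cv2.resize(p[150:260,90:230],None,fx=2.8,fy=2.8)
q,d2=viewer.capture("side"); b=cv2.resize(q[200:400,150:350],None,fx=2,fy=2)
im=np.zeros((400,800,3),np.uint8); im[:a.shape[0],:a.shape[1]]=a; im[:b.shape[0],400:800]=b
cv2.imwrite("pics/s5.png",im[:,:,::-1])
```

```text
turn [-0.09 -0.09 -0.49] shift [ 1.9  5.2 79.4]
turn [-1.4000e-01  1.3000e-01  1.7951e+02] shift [ 1.9  5.2 79.4]
t 9.1 tcp [474.8 397.3  80.4] q [-0.21  0.71 -0.83  1.77  0.63  0.95  0.22] open 85.29705288616725 F [-0.5  0.4  0.6]
```

View pics/s5.png

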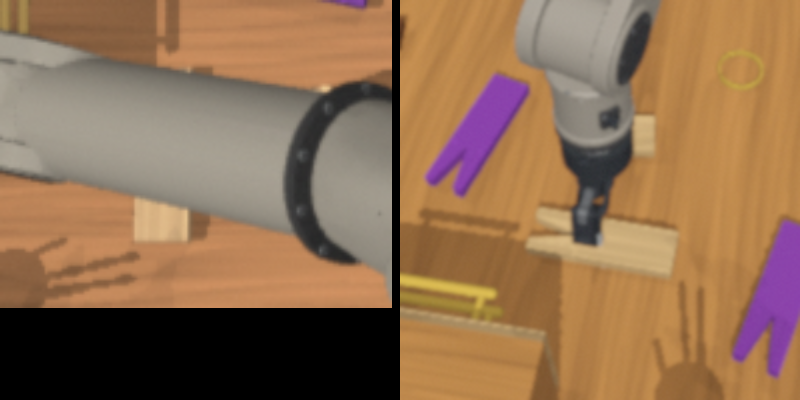

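The gripper stands over the bench pin (right pane 590,235), jaws across its width and the short board clear. Descending.

Emit:
arm_command:
  increments:
    - [[0,0,-0.5,2,4,15,1],[0,0,-0.5,2,4,38,1],[0,0,-0.5,2,4,58,1],[0,0,-0.5,2,4,70,1],[0,0,-0.5,2,4,77,1],[0,0,-0.5,2,4,78,1],[0,0,-0.5,2,4,78,1]]

```text
t: 9.78
tcp_pos: [473.4, 402.6, 3.4]
ee_rot: [0.0, 0.017, 1.0, 0.0]
force: [0.8, 0.2, 0.3]
opening: 85.6
```

Run:
```python
from h import *
go(473,402.5,1,88)
```

```text
turn [0.02 0.01 0.04] shift [ 0.4 -0.1  2.4]
turn [-2.0000e-02  4.0000e-02 -1.7996e+02] shift [ 0.4 -0.1  2.4]
t 9.7833 tcp [473.4 402.6   3.4] q [-0.27  0.81 -0.76  1.79  0.73  0.84  0.15] open 85.64108051955957 F [0.8 0.2 0.3]
```

Emit:
arm_command:
  increments:
    - [[0,0,0,0,0,2,1],[0,0,0,0,0,2,1],[0,0,0,0,0,2,-1],[0,0,0,0,0,2,-1],[0,0,0,0,0,2,-1],[0,0,0,0,0,2,-1],[0,0,0,0,0,2,-1],[0,0,0,0,0,2,-1],[0,0,0,0,0,2,-1],[0,0,0,0,0,2,-1],[0,0,0,0,0,2,-1]]

```text
t: 10.7
tcp_pos: [473.6, 402.7, 1.9]
ee_rot: [0.0, 0.017, 1.0, 0.0]
force: [-0.3, -0.1, 5.9]
opening: 52.6
```

Emit:
arm_command:
  increments:
    - [[0,0,0,0,0,-15,-1],[0,0,0,0,0,-40,-1],[0,0,0,0,0,-70,-1],[0,0,0,0,0,-100,-1],[0,0,0,0,0,-125,-1],[0,0,0,0,0,-140,-1],[0,0,0,0,0,-140,-1],[0,0,0,0,0,-140,-1]]

```text
t: 11.37
tcp_pos: [473.4, 402.2, 141.5]
ee_rot: [0.001, 0.017, 1.0, 0.0]
force: [0.1, -0.2, -1.6]
opening: 52.4
```

Run:
```python
from h import *
go(587,-61.5,140,0)
q,d2=viewer.capture("side"); cv2.imwrite("pics/s6.png",cv2.resize(q[150:370,150:400],None,fx=2.5,fy=2.5)[:,:,::-1])
W=cloud("side",d2)
P=blob(W,(180,330,200,330),130,170); print(len(P))
```

```text
turn [6.000e-02 3.000e-02 8.803e+01] shift [-129.5 -459.5    1.5]
turn [-3.000e-02  6.000e-02 -9.197e+01] shift [-129.5 -459.5    1.5]
t 11.3667 tcp [473.4 402.2 141.5] q [-0.18  0.64 -0.88  1.73  0.57  1.04  0.28] open 52.4423495667751 F [ 0.1 -0.2 -1.6]
1586
```

View pics/s6.png

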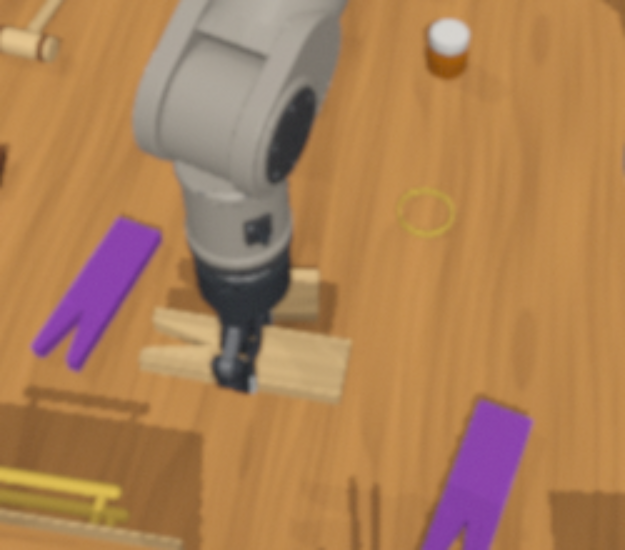

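The pin is held level (crop 245,355), notch away from the robot, and the short board and purple pins lie undisturbed. With the +88° turn its centre lies 5 mm to −y of the tool, so I aim for TCP (587, −56.5).

Emit:
arm_command:
  increments:
    - [[0,0,5,-4,-15,0,-1],[0,0,11,-12,-43,0,-1],[0,0,18,-22,-78,0,-1],[0,0,25,-33,-117,0,-1],[0,0,32,-44,-156,0,-1],[0,0,39,-55,-195,0,-1],[0,0,46,-66,-234,0,-1],[0,0,53,-77,-273,0,-1],[0,0,60,-88,-312,0,-1],[0,0,67,-99,-351,0,-1],[0,0,74,-110,-390,0,-1],[0,0,80,-120,-425,0,-1]]

```text
t: 12.42
tcp_pos: [577.5, -30.0, 139.2]
ee_rot: [-0.001, 0.659, 0.752, -0.001]
force: [0.7, 0.6, -1.2]
opening: 52.5
```

Run:
```python
from h import *
go(587,-56.5,130,0)
```

```text
turn [-0.19  0.03  7.61] shift [-27.5   5.9   9.2]
turn [-5.0000e-02 -2.9000e-01 -1.7239e+02] shift [-27.5   5.9   9.2]
t 12.4167 tcp [577.5 -30.  139.2] q [ 0.36  0.48 -0.54  1.84  0.31  0.9  -0.19] open 52.46877220139035 F [ 0.7  0.6 -1.2]
```

Emit:
arm_command:
  increments:
    - [[0,0,4,-12,3,5,-1],[0,0,7.6,-22,6,9,-1],[0,0,7.6,-27,6,9,-1],[0,0,7.6,-27,6,9,-1],[0,0,7.6,-27,6,9,-1],[0,0,7.6,-27,6,9,-1]]

```text
t: 12.92
tcp_pos: [587.9, -51.1, 131.8]
ee_rot: [-0.001, 0.703, 0.711, -0.0]
force: [0.6, -0.7, -0.7]
opening: 52.7
```

Run:
```python
from h import *
go(587,-56.5,80,0)
q,d2=viewer.capture("side"); cv2.imwrite("pics/s7.png",cv2.resize(q[80:240,150:380],None,fx=3.3,fy=3.3)[:,:,::-1])
```

```text
turn [-0.05 -0.04  0.62] shift [-5.5 -0.9 51.8]
turn [ 6.0000e-02 -7.0000e-02 -1.7938e+02] shift [-5.5 -0.9 51.8]
t 12.9167 tcp [587.9 -51.1 131.8] q [ 0.36  0.5  -0.5   1.83  0.3   0.89 -0.26] open 52.695884111459954 F [ 0.6 -0.7 -0.7]
```

View pics/s7.png

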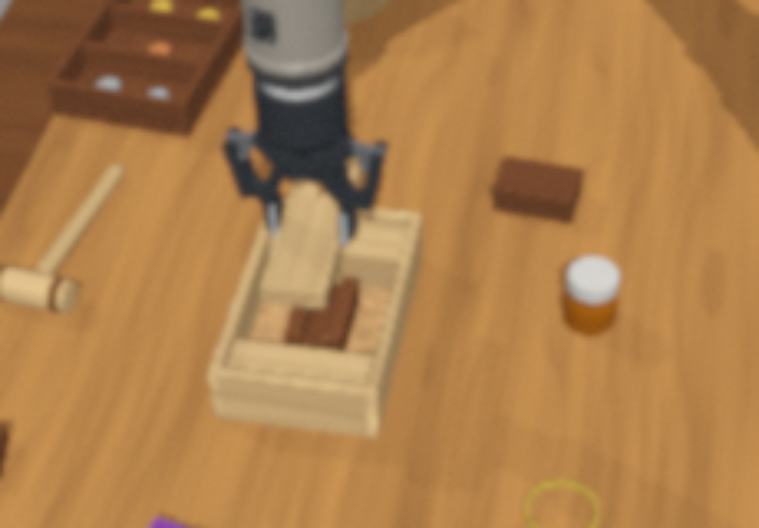

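The pin is over the tray, lengthwise (crop 305,240), with the block below it. Lowering in two stages.

Emit:
arm_command:
  increments:
    - [[0,0,0.5,-3,0,10,-1],[0,0,0.5,-4,0,30,-1],[0,0,0.5,-4,0,50,-1],[0,0,0.5,-4,0,65,-1],[0,0,0.5,-4,0,70,-1],[0,0,0.5,-4,0,70,-1],[0,0,0.5,-4,0,70,-1],[0,0,0.5,-4,0,70,-1]]

```text
t: 13.63
tcp_pos: [589.2, -56.3, 63.0]
ee_rot: [0.001, 0.707, 0.707, 0.001]
force: [0.5, -0.5, -1.1]
opening: 52.4
```

Run:
```python
from h import *
go(587,-56.5,48,0)
q,d2=viewer.capture("side"); cv2.imwrite("pics/s8.png",cv2.resize(q[80:240,150:380],None,fx=3.3,fy=3.3)[:,:,::-1])
W=cloud("side",d2); P=blob(W,(205,290,125,220),68,84)
print(P.mean(0),longaxis(P))
```

```text
turn [ 0.1   0.   -0.05] shift [-0.2 -2.2 15. ]
turn [ 0.0000e+00 -1.5000e-01  1.7995e+02] shift [-0.2 -2.2 15. ]
t 13.6333 tcp [589.2 -56.3  63. ] q [ 0.33  0.59 -0.46  1.86  0.36  0.77 -0.32] open 52.3829858535219 F [ 0.5 -0.5 -1.1]
[589.10568053 -31.27975683  79.66939311] (array([589.19897461, -53.58197784]), [77.78070068359375, 168.59881591796875], np.float32(99.08674))
```

View pics/s8.png

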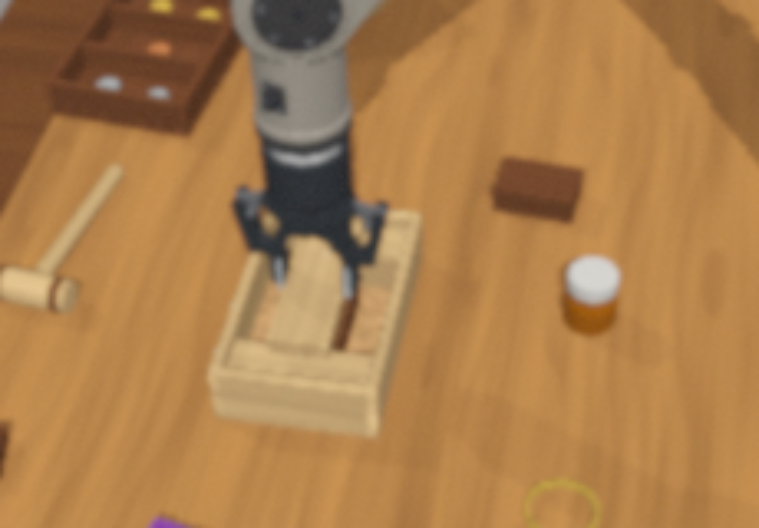

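It is just above the ledges and aligned (crop 305,295). Setting it down.

Emit:
arm_command:
  increments:
    - [[0,0,0,0,-2,5,-1],[0,0,0,0,-2,9,-1],[0,0,0,0,-2,12,-1],[0,0,0,0,-2,13,-1],[0,0,0,0,-2,14,-1],[0,0,0,0,-2,14,-1],[0,0,0,0,-2,14,-1]]

```text
t: 14.27
tcp_pos: [586.5, -56.4, 48.1]
ee_rot: [0.0, 0.707, 0.707, 0.0]
force: [0.1, -0.5, -1.0]
opening: 52.5
```

Emit:
arm_command:
  increments:
    - [[0,0,0,0,0,1,-1],[0,0,0,0,0,1,-1],[0,0,0,0,0,1,0.7],[0,0,0,0,0,1,0.7],[0,0,0,0,0,1,0.7],[0,0,0,0,0,1,0.7],[0,0,0,0,0,1,0.7],[0,0,0,0,0,1,0.7]]

```text
t: 14.93
tcp_pos: [586.4, -56.5, 47.0]
ee_rot: [-0.0, 0.707, 0.707, -0.0]
force: [0.4, -0.0, 0.3]
opening: 72.5
```

Emit:
arm_command:
  increments:
    - [[0,0,0,0,0,-10,0.7],[0,0,0,0,0,-40,0.7],[0,0,0,0,0,-80,0.7],[0,0,0,0,0,-120,0.7],[0,0,0,100,0,-150,0.7],[0,0,0,150,0,-150,0.8],[0,0,0,190,0,-150,1],[0,0,0,230,0,-150,1],[0,0,0,260,0,-150,1],[0,0,0,260,0,-150,1],[0,0,0,260,0,-150,1]]

```text
t: 15.85
tcp_pos: [584.9, 212.3, 199.0]
ee_rot: [-0.001, 0.704, 0.71, 0.002]
force: [-0.4, 1.9, -0.6]
opening: 85.1
```

Run:
```python
from h import *
p,d=viewer.capture("top"); a=cv2.resize(p[110:210,180:420],None,fx=3.2,fy=3.2)
q,d2=viewer.capture("side"); b=cv2.resize(q[120:230,170:330],None,fx=2.5,fy=2.5)
im=np.zeros((600,790,3),np.uint8); im[:a.shape[0],:a.shape[1]]=a[:, :790]; im[322:322+b.shape[0],:b.shape[1]]=b
cv2.imwrite("pics/s9.png",im[:,:,::-1]); print(status.get_state()["tcp_pos"],status.get_state()["t"])
np.savez("f.npz",d=d,d2=d2,p=p,q=q)
W=cloud("top",d)
T=blob(W,(258,366,122,200),54,58.0); 
T=blob(W,(258,366,122,200),52,72); print("top tray?",longaxis(T))
```

```text
[585.51533834 208.64600444 198.25568751] 15.95
top tray? (array([587.13360596, -61.73219299]), [151.4567413330078, 236.19393920898438], np.float32(89.757034))
```

View pics/s9.png

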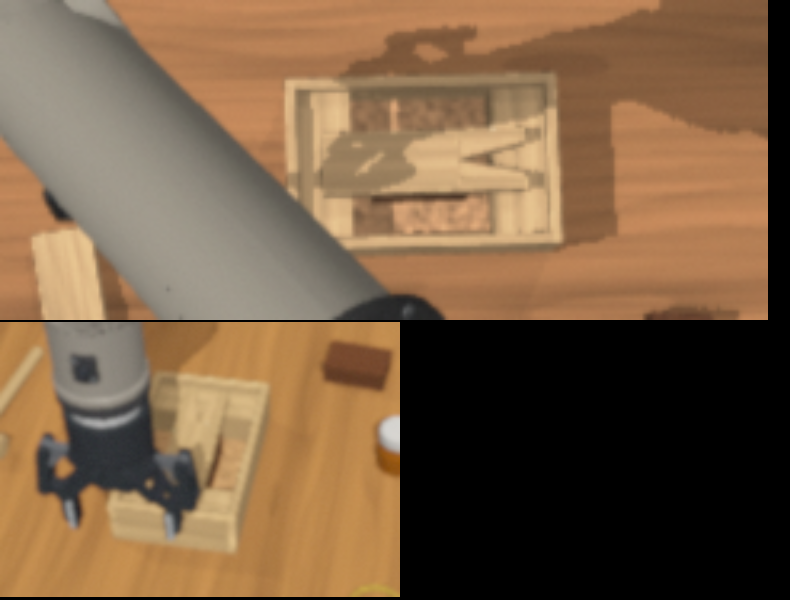

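Run:
```python
from h import *
f=np.load("f.npz"); W=cloud("top",f["d"]).reshape(-1,3)
c=np.array([587,-61.7])
m=(abs(W[:,0]-c[0])<58)&(abs(W[:,1]-c[1])<101)&(W[:,2]>56)&(W[:,2]<75)
P=W[m]; r=longaxis(P); print("pin",len(P),r[0]-c,r[1],r[2])
# tilt by plane fit
A=np.c_[P[:,:2]-c,np.ones(len(P))]; s=np.linalg.lstsq(A,P[:,2],rcond=None)[0]; print("slopes",s)
B=W[(abs(W[:,0]-c[0])<58)&(abs(W[:,1]-c[1])<60)&(W[:,2]>33)&(W[:,2]<44)]; print("block top pts",len(B))
for n,b in [("plain",(372,410,200,245)),]:
    Q=blob(cloud("top",f["d"]),b,24,45); print(n,longaxis(Q))
Q=blob(cloud("top",f["d"]),(183,220,174,225),10,30); print("short",longaxis(Q))
```

```text
pin 1144 [-1.53521729 -0.52622681] [55.36326599121094, 175.58560180664062] 89.971275
slopes [-1.34075873e-03  5.82622308e-03  6.31720292e+01]
block top pts 26
plain (array([ 408.36608887, -281.3263855 ]), [55.530635833740234, 84.0631103515625], np.float32(174.56313))
short (array([491.40615845, 251.24642944]), [54.42451477050781, 100.56919860839844], np.float32(8.201675))
```

Everything checks out: the pin is within 2 mm of centre, level and 0.2° off the tray's length, and the bystanders are unmoved. The robot is clear, so I'm handing in.

```bash
python3 -c "
from plant import job_done; print(job_done())"
```

```text
the job is handed in; nothing more can be done
None
```

The tray is packed and handed in at about 16 s. I laid the grooved block in the middle of the well, groove up. I then laid the light notched bench pin over it on the two ledges, with the notch pointing to the robot's right (−y).

**Bench pin:** the last depth picture put it 1.5 mm across and 0.5 mm along from the tray's centre. It was 0.2° off the tray's length and tilted less than 0.01 rad. Its top read 63.2 mm against 64 mm expected, which is within the calibration.

**Grooved block:** the camera pictures showed it flat, groove up and centred before the pin went over it. I have no clean depth measurement of it in the well, because the one I tried was spoiled by other surfaces. Its position otherwise rests on the release pose (tool at x 586.9, y −61.4, against a tray centre of about 587, −61.7) and its visible edge beside the pin.

**Bystanders:** the plain block and the short board both measured within 0.2 mm of where they started.

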